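# Set a started dowel with the sprung bench press

## Robot

A 6-joint arm with a two-finger parallel gripper is mounted at the origin on the work surface; the furniture and walls round the work are solid. World frame = base frame: x ahead of the robot, y to its left, z up, the work surface at z = 0. Lengths are in m, angles in degrees, forces in N, time in s.
With the tool pointing down it reaches from about 0.25 to 0.8 m from the base axis. Payload 3.9 kg.
Tool frame: the origin (TCP) lies at the very end of the fingers, on their centre line; the grasp point (between the pads) lies 19 mm behind it; z points along the fingers, x is the direction in which the jaws open and shut, and the axes are right-handed (so a half turn about z gives the same grasp; the last joint's range is limited). The gripper opens to 85 mm and grips with 20 to 120 N. Pads are 22 mm wide; open, the fingers measure 114 mm over their backs; the gripper's body (76 mm by 85 mm) begins 54 mm behind the grasp point. The pads swing forward as they close: fully open they stand 13 mm farther back than shut.
Start: joints at [74.141, 14.897, -7.913, 67.191, 0, 90], TCP at [0.143, 0.505, 0.231] pointing down, gripper open.
Joint ranges: [-159.42, 159.42], [-47.68, 98.78], [-73.54, 78.23], [-108.79, 121.32], [-90, 84.71], [-180, 180]. Speed limits (degrees/s): [147.25, 147.25, 180, 180, 180, 180].

## Interface

Orientations are given as a 3x3 rotation matrix whose columns are the frame's x, y, z axes.
In Python, from plant import env gives the robot as it stands.
- The arm moves only by the tool arm_command, never from a script. Its arguments are lists of equal length, an entry for each row: "hand": the closure in counts, from 0 (fully open) to 255 (shut); "slide": the shift along the tool's x, y, z in m, a list of three; "yaw": the turn about the tool's z in degrees. A call has 1 to 12 rows; each row is the pose to reach, as a shift and turn from the pose commanded when the call began, along the tool's axes at that moment; what a row does not reach only later rows make up. A row lasts 1/8 s, in which the tool goes at most 62.5 mm and 10.7 degrees, less where a joint would pass 70% of its speed; a pose out of reach is approached as far as the arm can. A call with a gripper value outside its range is refused whole. The fingers move at their own pace and stop on an object; "force" is the grip in N (left out, the last holds). Time passes only in rows, so rows that repeat a pose let the fingers close. It gives the time, the measured TCP pose, the force and the opening at its end, in the units of the state.
- env.get_state(): the state, without advancing time (a new reading comes with each control period).
- env.get_image(name): name is "scene" or "top"; returns the picture (384x512x3 uint8, red, green, blue); there is no depth.
- env.camera_model(name): a dict with "camera_matrix" (3x3 intrinsics, pixels), "origin" and "orientation" of the camera in the world. Camera axes: x right, y down, z forward; pixel columns grow to the right and rows downward; lengths in m; the calibration is good to about 2 mm. A picture is of the moment at which its call begins. camera_model takes no time and is no camera call.
- env.hand_in(): hands the job in, once; it reports no verdict.
The state is a dict: "time": time; "qpos": joint angles; "dq": joint speeds; "joint_torque": joint torques, N m; "eef_pos": TCP position; "tcp_rot": TCP orientation; "force": force on the tool from outside, world axes, zero at the start; "torque": the same for the moment, N m; "finger_gap": opening from 0.0 (shut) to 1.0 (fully open).
Only numpy, scipy, OpenCV 4.12 (cv2) and the standard library are available. Lean on these libraries where they do the work, as an engineer would, in place of code of your own. Each camera call takes 0.05 s, during which the arm holds its last target.

## Task

Slide the wooden block with the started dowel into the nest of the small bench press, dowel end first, until it seats against the stop at the back. Then push the press's black plunger cap down until it bottoms on its stop, hold it there for a moment so the dowel is driven to the set depth, and let the plunger spring all the way back up. Feel for the stop: never load the press with more than 25 N, leave the block in the nest, and do not disturb the other tools.

Things in the scene. Friction and masses are not known exactly. Their poses are not given: they have to be found in the camera images.
- press: small grey bench press, fixed. Origin on the table under the plunger's axis; x points from its open mouth (-x side) to its back, z up. Dark steel base plate 240 x 110 x 8 mm (x -150 to +90 mm). A steel column, 28 mm thick and 153 mm high, at x = +62 mm carries a grey head that reaches forward to x = -22 mm, 52 mm wide, underside 87 to 100 mm and top 122 to 135 mm above the table
- nest_mouth (a point): middle of the nest's mouth, on top of the base plate (8 mm above the table), at x = -86 mm of the press. From here two aluminium guides, 14 mm high, narrow from about 70 mm apart to the nest's width of 49 mm at x = -60 mm; axes as the press
- nest_stop (a point): foot of the back stop's face, on top of the base plate, at x = +30 mm of the press. The straight rails of the nest, 49 mm apart inside and 14 mm high, run from x = -60 mm to this stop, which is 22 mm high; axes as the press
- ram_axis (a point): point on the base plate straight below the plunger (x = y = 0 of the press). Above it, at rest: the round steel ram foot, 24 mm across, 78 to 90 mm above the table, and on top the black cap, 44 mm across, its flat top 168 to 194 mm above the table. The head is clamped, and the cap screwed onto its stem, at another height each time (12 and 14 mm of play), and these heights are not reported
- plunger (a joint): travel of the plunger (black cap and ram) down into the head, m: 0 = up at rest, 0.026 = bottomed on its firm stop. The return spring pushes up with about 2 N at the top and 7 N at the bottom; driving the dowel adds about 4 N over the last 6 to 18 mm; after that only the stop resists and the force climbs steeply
- workpiece: wooden block (offcut) 45 mm wide (its x), 175 mm long (its y), 40 mm high; origin at the centre of its underside, +y points to the end with the dowel. 0.14 to 0.28 kg. Seated in the nest: its y axis along the press's x axis, dowel end against the back stop, origin at x = -57 mm of the press, dowel under the ram
- dowel_hole (a point): point on the block's top face, at the centre of the dowel, 57 mm from the block's origin along its +y axis and 40 mm above its underside
- dowel_pin (a joint): how far the light wooden dowel (11 mm thick) has been driven into the block, in m: 0 = as started, standing 22 mm out of the block's top; it resists with about 4 N and stays where it is pushed. A full press stroke drives it 6 to 18 mm, depending on the height of the head
- dust_brush: bystander: dust brush 34 x 265 x 58 mm, origin at the centre of its underside, long along y
- wedge_block: bystander: dark wooden block 50 x 124 x 50 mm without a dowel, origin at the centre of its underside, long along y
- beech_stick: bystander: square beech stick 16 x 260 x 16 mm, origin at the centre of its underside, long along y
There are look-alikes about, which are no part of the job. What is shaped like the workpiece but yellow is not meant.

How it is judged:
By the outcome, as a careful person would: the job done as asked, in the order asked, and still so for the second after the job is handed in, with the robot touching nothing.
It also fails if it takes over 67 s, if anything falls off the work surface, if the arm or the gripper's body presses on something with over 40 N, if the wrist force passes 120 N, or if a joint passes its speed limit or range.

## Working session

There is one attempt and no reset: what is moved stays moved. The work goes in short steps, Python scripts to look and compute and a tool call to move; the robot and the scene stay as the last step left them, time stands still between calls to the robot, and variables do not carry over. Pictures are saved under pics/ and viewed, and the job is handed in when it is done.

Besides the shell and the picture viewer there is one more tool, called after "Request:" as name(argument=value, ...) on one line, values as JSON. arm_command: Moves the arm, as the interface text tells. Its arguments: {"type":"object","properties":{"hand":{"type":"array"},"slide":{"type":"array"},"yaw":{"type":"array"},"force":{"type":"number"}},"required":["hand","slide","yaw"]}

```bash
mkdir -p pics; ls; python3 - <<'E'
from plant import env
import cv2,numpy as np
s=env.get_state()
print(s)
for n in ("scene","top"):
    im=env.get_image(n); cv2.imwrite(f"pics/{n}0.png",cv2.resize(im[:,:,::-1],(800,600),interpolation=cv2.INTER_CUBIC)); np.save(f"{n}0.npy",im)
    print(n,env.camera_model(n))
E
```

```text
pics
{'time': 0.0, 'qpos': array([ 7.41405199e+01,  1.49362349e+01, -7.98704491e+00,  6.71906602e+01,
        3.76356959e-04,  9.00000572e+01]), 'dq': array([-0.01603287, -0.04831874, -0.09848348, -0.22595719, -0.08422256,
       -0.02449679]), 'joint_torque': array([-1.30601042e-03, -4.05676246e+01,  2.53923905e+01,  1.86471100e-02,
        1.92884283e-05, -1.03967565e-05]), 'eef_pos': array([0.1432792 , 0.50434666, 0.23045183]), 'tcp_rot': array([[ 2.73279421e-01,  9.61934538e-01, -5.49768848e-04],
       [ 9.61932640e-01, -2.73279974e-01, -1.91113523e-03],
       [-1.98862780e-03, -6.56667006e-06, -9.99998023e-01]]), 'force': array([0.17308492, 0.70651476, 0.9830662 ]), 'torque': array([-0.01741172, -0.05706177,  0.00966327]), 'finger_gap': 0.9964184120638846}
scene {'camera_matrix': array([[432.79520182,   0.        , 262.03630862],
       [  0.        , 432.79520182, 196.43375463],
       [  0.        ,   0.        ,   1.        ]]), 'origin': array([-0.31658985, -0.57518503,  0.91916499]), 'orientation': array([[ 0.61187996, -0.50764132,  0.60655025],
       [-0.79072388, -0.41096061,  0.45372582],
       [ 0.01893829, -0.75723951, -0.65286267]])}
top {'camera_matrix': array([[455.38271431,   0.        , 257.78398386],
       [  0.        , 455.38271431, 189.5696415 ],
       [  0.        ,   0.        ,   1.        ]]), 'origin': array([0.27923719, 0.01053579, 1.77641512]), 'orientation': array([[ 0.01330009, -0.99406636,  0.10795917],
       [-0.99980168, -0.01162039,  0.01617286],
       [-0.01482237, -0.10815286, -0.99402377]])}
```

View pics/scene0.png

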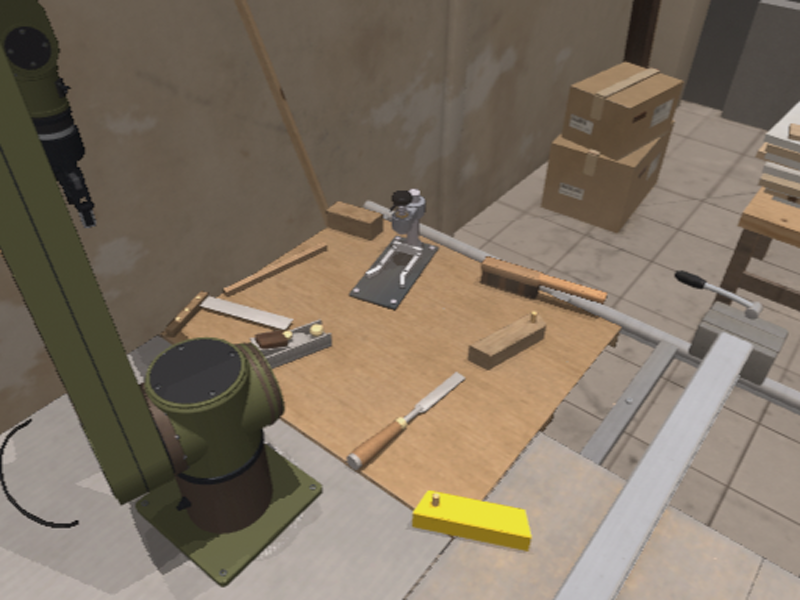

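View pics/top0.png

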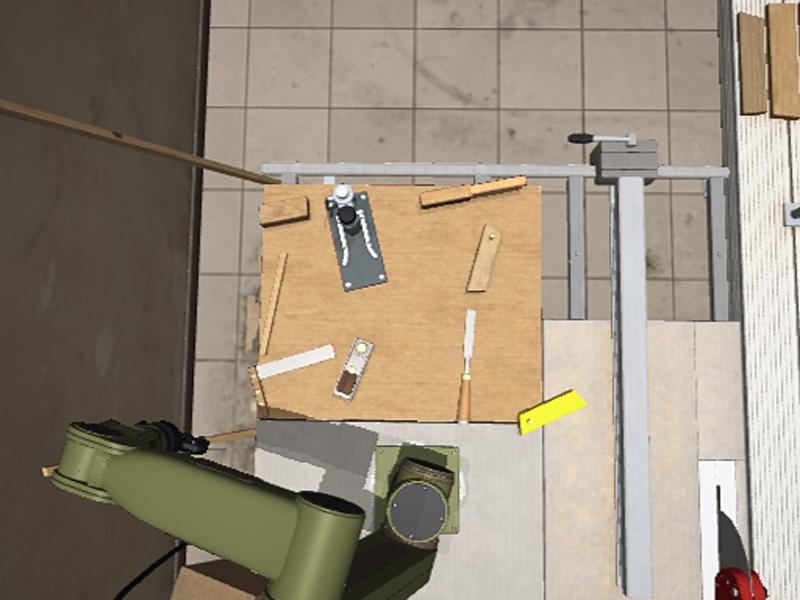

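Candidates (800x600 px): the wooden block with dowel, scene (508,340) / top (484,258); the yellow look-alike, scene (470,520) / top (552,411); the dark wedge block with no dowel, scene (353,220) / top (284,210). I choose the wooden one with the dowel and check it in close crops.

```bash
cat > h.py <<'E'
import numpy as np,cv2
from plant import env
def crop(im,x0,y0,w,h,f,fn):
    c=cv2.resize(im[y0:y0+h,x0:x0+w,::-1],(w*f,h*f),interpolation=cv2.INTER_CUBIC)
    cv2.imwrite(fn,c)
def ray(n,uv):
    m=env.camera_model(n);K=m["camera_matrix"]
    d=m["orientation"]@np.linalg.solve(K,np.array([uv[0],uv[1],1.]))
    return m["origin"],d/np.linalg.norm(d)
def onz(n,uv,z):
    o,d=ray(n,uv); return o+d*(z-o[2])/d[2]
def tri(a,b):
    o1,d1=ray("scene",a);o2,d2=ray("top",b)
    A=np.stack([d1,-d2],1);t=np.linalg.lstsq(A,o2-o1,rcond=None)[0]
    p=o1+d1*t[0];q=o2+d2*t[1];return (p+q)/2,np.linalg.norm(p-q)
def proj(n,p):
    m=env.camera_model(n);c=m["orientation"].T@(np.asarray(p)-m["origin"]);c=m["camera_matrix"]@c;return c[:2]/c[2]
E
python3 - <<'E'
from h import *
s=np.load("scene0.npy");t=np.load("top0.npy")
a=cv2.resize(s[195:240,295:355,::-1],(600,450),interpolation=cv2.INTER_CUBIC);cv2.imwrite("pics/wp_s.png",a)
cv2.imwrite("pics/wp_t.png",cv2.resize(t[138:192,290:330,::-1],(400,540),interpolation=cv2.INTER_CUBIC))
cv2.imwrite("pics/pr_s.png",cv2.resize(s[115:200,220:285,::-1],(455,595),interpolation=cv2.INTER_CUBIC))
cv2.imwrite("pics/pr_t.png",cv2.resize(t[112:190,200:255,::-1],(385,546),interpolation=cv2.INTER_CUBIC))
E
```

```text
(no output)
```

View pics/wp_s.png

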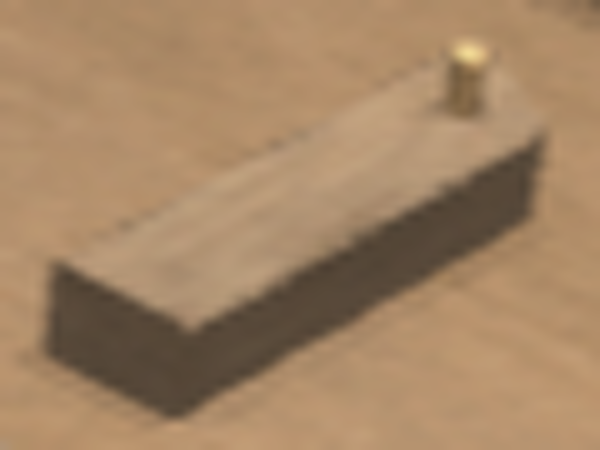

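View pics/wp_t.png

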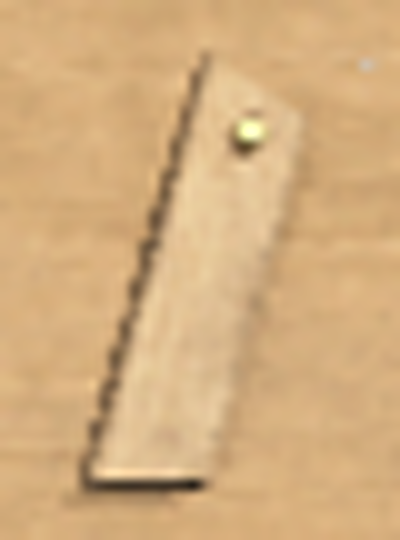

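View pics/pr_s.png

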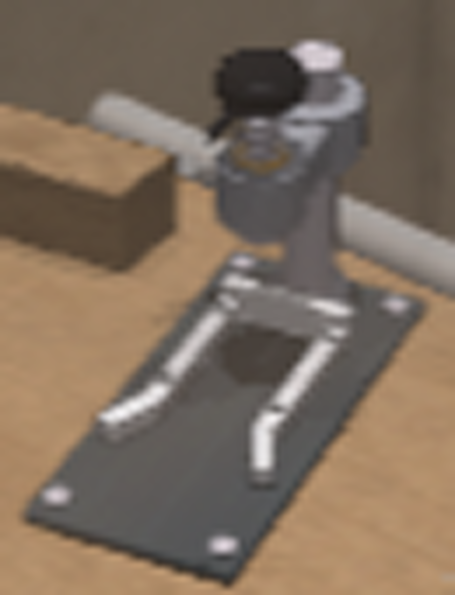

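View pics/pr_t.png

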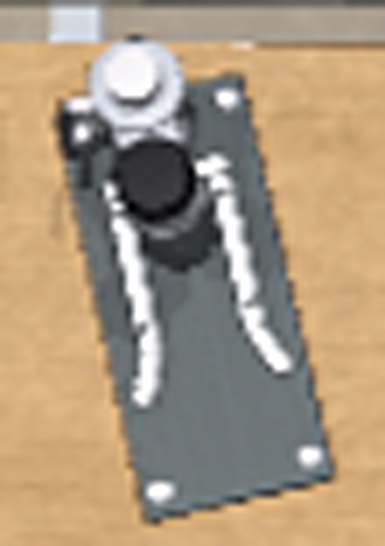

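```bash
python3 - <<'E'
from h import *
S=lambda p:((p[0]+.5)/10-.5+295,(p[1]+.5)/10-.5+195)
T=lambda p:((p[0]+.5)/10-.5+290,(p[1]+.5)/10-.5+138)
print("block")
for k,a,b in [("nearL",(58,262),(90,472)),("nearR",(190,328),(210,474)),("farR",(545,130),(302,115)),("dowtop",(470,50),(250,130))]:
    print(k,tri(S(a),T(b)))
print("farL",onz("top",T((208,52)),.04), "nearbotL",onz("scene",S((48,352)),0),"nearbotR",onz("scene",S((175,417)),0),"farbotR",onz("scene",S((533,213)),0))
S=lambda p:((p[0]+.5)/7-.5+220,(p[1]+.5)/7-.5+115)
T=lambda p:((p[0]+.5)/7-.5+200,(p[1]+.5)/7-.5+112)
print("press")
B=[]
for k,a,b in [("bnl",(56,494),(160,490)),("bnr",(222,544),(310,455)),("bfr",(396,302),(227,97)),("bfl",(243,260),(82,131)),("capctr",(261,72),(156,175)),("guideL",(108,425),(145,397)),("guideR",(262,473),(285,368))]:
    r=tri(S(a),T(b));print(k,r)
for k,b in [("cnl",(150,520)),("cnr",(335,472)),("cfr",(240,77)),("cfl",(60,102))]: print(k,onz("top",T(b),.008))
for k,b in [("cnl",(25,515)),("cnr",(235,580)),("cfr",(425,302)),("cfl",(232,252))]: print(k,onz("scene",S(b),.008))
E
```

```text
block
nearL (array([ 0.4881859 , -0.11695982,  0.03665063]), np.float64(0.0015177534565705606))
nearR (array([ 0.48779887, -0.16287527,  0.0382886 ]), np.float64(0.0013816912174302092))
farR (array([ 0.62917598, -0.19953384,  0.0364332 ]), np.float64(0.0010338441853575597))
dowtop (array([ 0.61742474, -0.17611819,  0.06400595]), np.float64(0.00032131144205624265))
farL [ 0.65257693 -0.1623661   0.04      ] nearbotL [ 4.86895214e-01 -1.16694802e-01  1.11022302e-16] nearbotR [ 0.4880122  -0.16106299  0.        ] farbotR [ 0.63220464 -0.20042166  0.        ]
press
bnl (array([0.50027737, 0.17837294, 0.01189681]), np.float64(0.0012747478703518764))
bnr (array([0.52106668, 0.09477969, 0.0118374 ]), np.float64(0.0009832256326182125))
bfr (array([0.72479938, 0.14484653, 0.01337543]), np.float64(0.0003881700052707803))
bfl (array([0.70352536, 0.22692663, 0.0147337 ]), np.float64(0.0019712040774121347))
capctr (array([0.64120195, 0.16827647, 0.17967516]), np.float64(0.0018894471317837038))
guideL (array([0.55113331, 0.18807424, 0.01765832]), np.float64(0.00324354032915429))
guideR (array([0.56937782, 0.10934359, 0.01644436]), np.float64(0.0009271173044947766))
cnl [0.4842367  0.18351417 0.008     ]
cnr [0.51247917 0.08043568 0.008     ]
cfr [0.73795006 0.13794562 0.008     ]
cfl [0.72247945 0.23993163 0.008     ]
cnl [0.48244018 0.18308761 0.008     ]
cnr [0.50807264 0.07728576 0.008     ]
cfr [0.74029426 0.13767773 0.008     ]
cfl [0.71245936 0.24260713 0.008     ]
```

The close crops confirm the plain wooden block, with its dowel at top-crop (250,130) and slanted ends. Measured heights: block top about 37–38 mm, dowel top 64 mm. The press yaw is about 13.8°, its origin is near (0.6415, 0.1684), and the cap is at about 0.18 m. All of this fits the text. I'm moving above the block now.

Request:
arm_command(hand=[0, 0, 0, 0, 0, 0, 0, 0, 0, 0, 0, 0], slide=[[-0.02, 0.02, 0], [-0.055, 0.058, 0], [-0.1, 0.106, 0], [-0.145, 0.153, 0], [-0.19, 0.2, 0], [-0.235, 0.248, 0], [-0.28, 0.296, 0], [-0.33, 0.349, 0], [-0.38, 0.402, 0], [-0.43, 0.455, 0], [-0.48, 0.508, 0], [-0.527, 0.557, 0]], yaw=[0, 0, 0, 0, 0, 0, 0, 0, 0, 0, 0, -0.7], force=60)

```text
time: 1.6
eef_pos: [0.5044, -0.1029, 0.231]
tcp_rot: [[0.262, 0.965, -0.0], [0.965, -0.262, 0.0], [0.0, -0.0, -1.0]]
force: [0.4, 0.7, 0.2]
finger_gap: 1.001
```

Request:
arm_command(hand=[0, 0, 0, 0], slide=[[0, 0, 0.04], [0, 0, 0.09], [0, 0, 0.13], [0, 0, 0.13]], yaw=[0, 0, 0, 0])

```text
time: 2.1
eef_pos: [0.5002, -0.1002, 0.0982]
tcp_rot: [[0.262, 0.965, -0.008], [0.965, -0.262, 0.002], [-0.001, -0.008, -1.0]]
force: [-1.0, 0.1, 0.3]
finger_gap: 1.002
```

```bash
python3 - <<'E'
from h import *
s=env.get_state();print(s["time"],s["eef_pos"],s["tcp_rot"],s["force"])
im=env.get_image("scene");np.save("s1.npy",im);crop(im,270,150,110,90,7,"pics/s1.png")
im=env.get_image("top");np.save("t1.npy",im);crop(im,270,120,80,85,7,"pics/t1.png")
E
```

```text
2.1 [ 0.50024334 -0.10024291  0.09819906] [[ 2.61695621e-01  9.65115650e-01 -8.19657231e-03]
 [ 9.65150299e-01 -2.61690983e-01  1.65228436e-03]
 [-5.50323567e-04 -8.34331979e-03 -9.99965042e-01]] [-1.0438767   0.09555321  0.25375613]
```

View pics/s1.png

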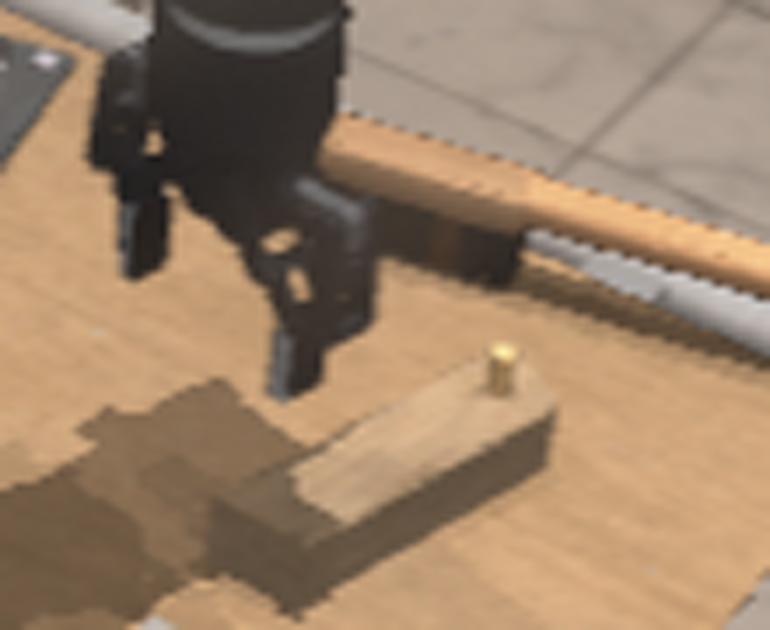

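View pics/t1.png

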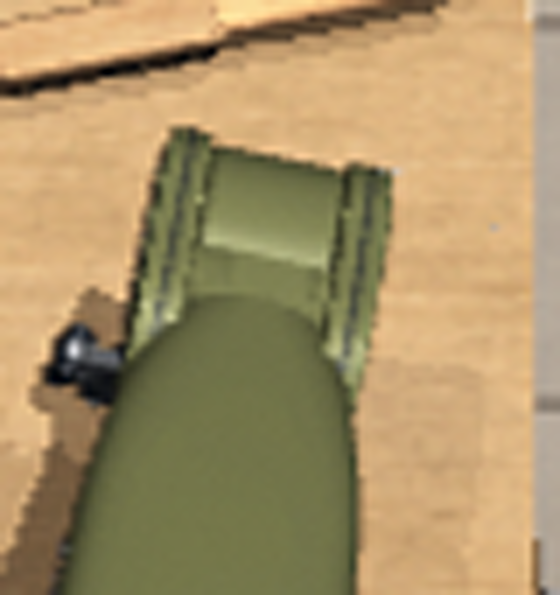

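The speed cap left the TCP short of the target, over open table and with nothing touched. The remaining shift is about (-0.043, +0.048) in tool axes.

Request:
arm_command(hand=[0, 0, 0, 0, 0], slide=[[-0.015, 0.016, 0], [-0.03, 0.034, 0], [-0.043, 0.048, 0], [-0.043, 0.048, 0], [-0.043, 0.048, 0]], yaw=[0, 0, 0, 0, 0])

```text
time: 2.82
eef_pos: [0.5385, -0.1549, 0.1015]
tcp_rot: [[0.262, 0.965, -0.0], [0.965, -0.262, 0.0], [0.0, -0.001, -1.0]]
force: [0.2, 0.3, 0.5]
finger_gap: 1.0
```

```bash
python3 - <<'E'
from h import *
s=env.get_state();print(s["time"],s["eef_pos"],s["tcp_rot"],s["force"])
im=env.get_image("scene");crop(im,270,150,110,90,7,"pics/s2.png")
E
```

```text
2.825 [ 0.53853127 -0.15486038  0.1014589 ] [[ 2.61753891e-01  9.65134553e-01 -4.41124420e-04]
 [ 9.65134616e-01 -2.61753723e-01  4.02811843e-04]
 [ 2.73301669e-04 -5.31182014e-04 -9.99999822e-01]] [0.18405329 0.33959533 0.5422452 ]
```

View pics/s2.png

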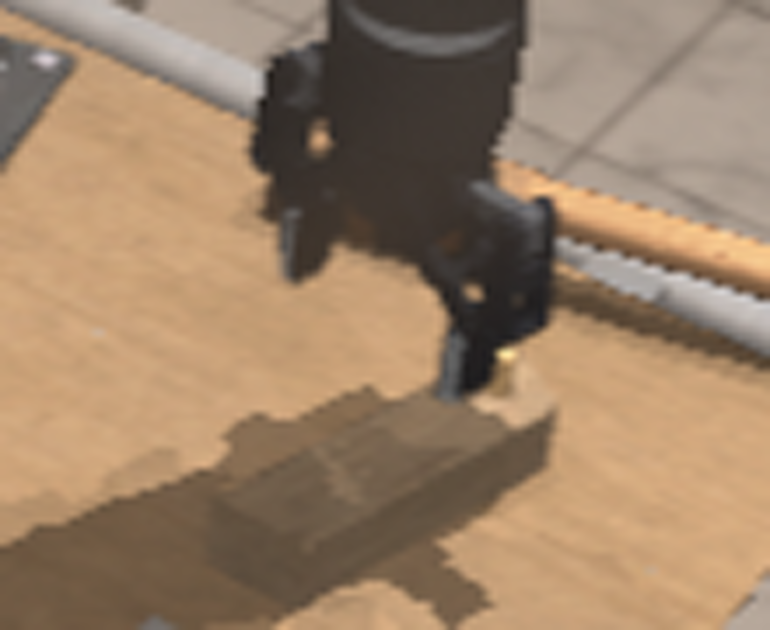

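Request:
arm_command(hand=[0, 0, 0, 0, 0, 0, 0], slide=[[0, -0.004, 0.02], [0, -0.004, 0.05], [0, -0.004, 0.072], [0, -0.004, 0.082], [0, -0.004, 0.0855], [0, -0.004, 0.0855], [0, -0.004, 0.0855]], yaw=[0, 0, 0, 0, 0, 0, 0])

```text
time: 3.75
eef_pos: [0.5358, -0.154, 0.0167]
tcp_rot: [[0.261, 0.965, 0.002], [0.965, -0.261, -0.0], [0.0, 0.002, -1.0]]
force: [-0.7, 0.1, -0.2]
finger_gap: 0.997
```

Request:
arm_command(hand=[60, 100, 130, 160, 200, 200, 200, 200], slide=[[0, 0, 0], [0, 0, 0], [0, 0, 0], [0, 0, 0], [0, 0, 0], [0, 0, 0], [0, 0, 0], [0, 0, 0]], yaw=[0, 0, 0, 0, 0, 0, 0, 0], force=60)

```text
time: 4.75
eef_pos: [0.5354, -0.1539, 0.0164]
tcp_rot: [[0.261, 0.965, 0.001], [0.965, -0.261, -0.0], [0.0, 0.001, -1.0]]
force: [-1.3, 0.5, 4.8]
finger_gap: 0.512
```

Request:
arm_command(hand=[200, 200, 200, 200, 200, 200], slide=[[0, 0, -0.01], [0, 0, -0.03], [0, 0, -0.06], [0, 0, -0.09], [0, 0, -0.104], [0, 0, -0.104]], yaw=[0, 0, 0, 0, 0, 0])

```text
time: 5.5
eef_pos: [0.5355, -0.154, 0.1204]
tcp_rot: [[0.262, 0.965, 0.001], [0.965, -0.262, -0.0], [-0.0, 0.002, -1.0]]
force: [0.4, 0.3, -3.5]
finger_gap: 0.514
```

```bash
python3 - <<'E'
from h import *
s=env.get_state();print(s["time"],s["eef_pos"],s["force"],s["torque"],s["finger_gap"])
im=env.get_image("scene");crop(im,270,130,110,90,7,"pics/s3.png")
E
```

```text
5.5 [ 0.53553161 -0.15402534  0.12040015] [ 0.3744414   0.26657139 -3.50160191] [ 0.01961801  0.09619266 -0.0266733 ] 0.5143156161067856
```

View pics/s3.png

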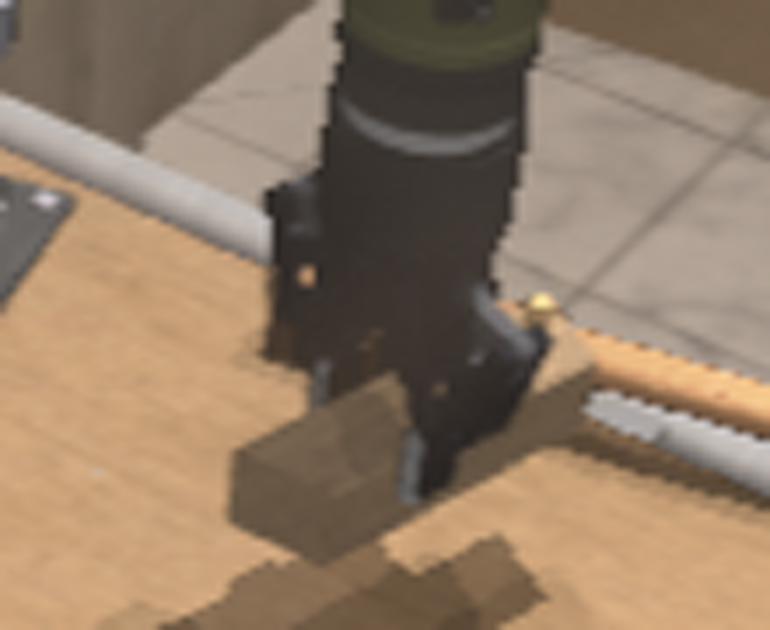

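The block is held level, and the weight and opening (43.5 mm) fit. Carrying it to before the nest and turning it to the press axis.

Request:
arm_command(hand=[200, 200, 200, 200, 200, 200, 200, 200, 200, 200, 200, 200], slide=[[0.01, -0.006, 0], [0.03, -0.018, 0], [0.057, -0.035, 0], [0.087, -0.053, 0], [0.117, -0.071, 0], [0.147, -0.089, 0], [0.177, -0.107, 0], [0.207, -0.125, 0], [0.232, -0.14, 0], [0.2466, -0.1488, 0], [0.2466, -0.1488, 0], [0.2466, -0.1488, 0]], yaw=[-1, -3, -7, -10, -14, -18, -21, -24, -27, -29, -29, -29])

```text
time: 7.05
eef_pos: [0.4557, 0.1227, 0.1197]
tcp_rot: [[-0.239, 0.971, -0.0], [0.971, 0.239, -0.001], [-0.001, -0.0, -1.0]]
force: [-0.1, -0.3, -2.4]
finger_gap: 0.512
```

```bash
python3 - <<'E'
from h import *
s=env.get_state();print(s["time"],s["eef_pos"],s["tcp_rot"],s["force"],s["torque"],s["finger_gap"])
im=env.get_image("scene");np.save("s4.npy",im);crop(im,200,115,110,90,7,"pics/s4.png")
im=env.get_image("top");np.save("t4.npy",im);crop(im,190,110,90,85,7,"pics/t4.png")
E
```

```text
7.05 [0.45571614 0.12273358 0.11968257] [[-2.39063021e-01  9.71004040e-01 -1.59662117e-04]
 [ 9.71003888e-01  2.39062881e-01 -6.23550148e-04]
 [-5.67300428e-04 -3.04100318e-04 -9.99999793e-01]] [-0.06861188 -0.34698918 -2.40943461] [-0.04992938  0.07786388 -0.02557912] 0.5117515471864157
```

View pics/s4.png

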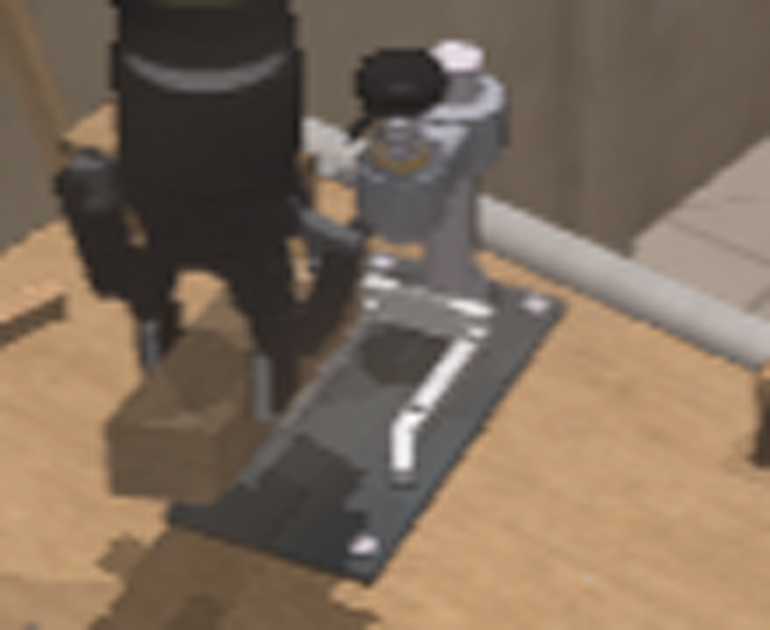

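View pics/t4.png

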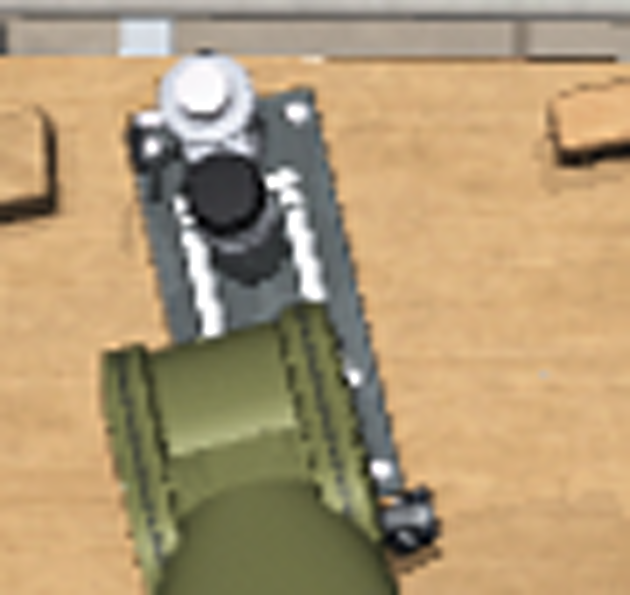

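Block and tool are on the press axis (scene crop: block (180,430), guides clear). Lowering into the mouth.

Request:
arm_command(hand=[200, 200, 200, 200, 200, 200], slide=[[0, 0, 0.02], [0, 0, 0.05], [0, 0, 0.075], [0, 0, 0.089], [0, 0, 0.0925], [0, 0, 0.0925]], yaw=[0, 0, 0, 0, 0, 0])

```text
time: 7.9
eef_pos: [0.4565, 0.123, 0.0277]
tcp_rot: [[-0.239, 0.971, 0.001], [0.971, 0.239, 0.0], [-0.0, 0.001, -1.0]]
force: [0.3, 0.2, -2.2]
finger_gap: 0.518
```

```bash
python3 - <<'E'
from h import *
s=env.get_state();print(s["time"],s["eef_pos"],s["tcp_rot"],s["force"],s["torque"],s["finger_gap"])
im=env.get_image("scene");np.save("s5.npy",im);crop(im,200,115,110,90,7,"pics/s5.png")
im=env.get_image("top");np.save("t5.npy",im);crop(im,190,110,90,85,7,"pics/t5.png")
E
```

```text
7.9 [0.45648001 0.12298969 0.02770561] [[-2.38801556e-01  9.71068097e-01  7.52974780e-04]
 [ 9.71068389e-01  2.38801499e-01  1.66553740e-04]
 [-1.80764830e-05  7.70963299e-04 -9.99999703e-01]] [ 0.32976917  0.1667998  -2.20190843] [0.00270379 0.02808633 0.04699172] 0.5181888725300445
```

View pics/s5.png

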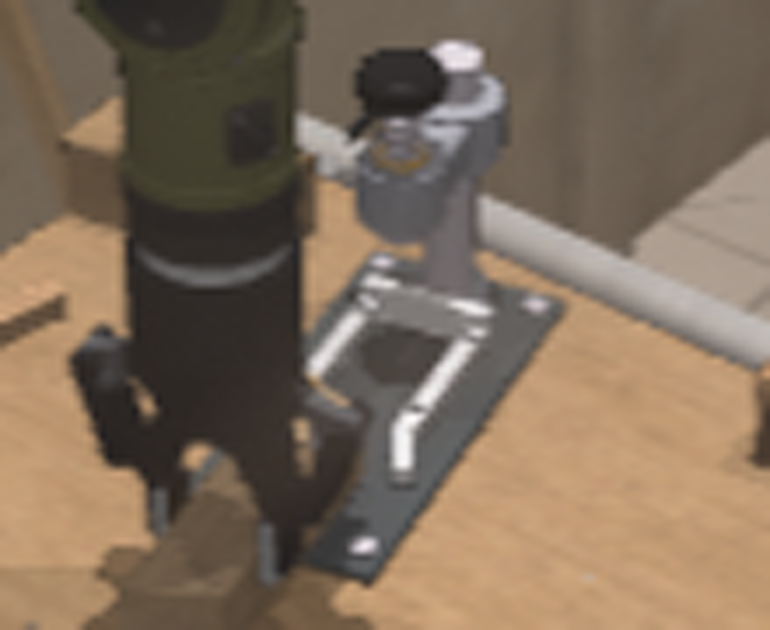

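View pics/t5.png

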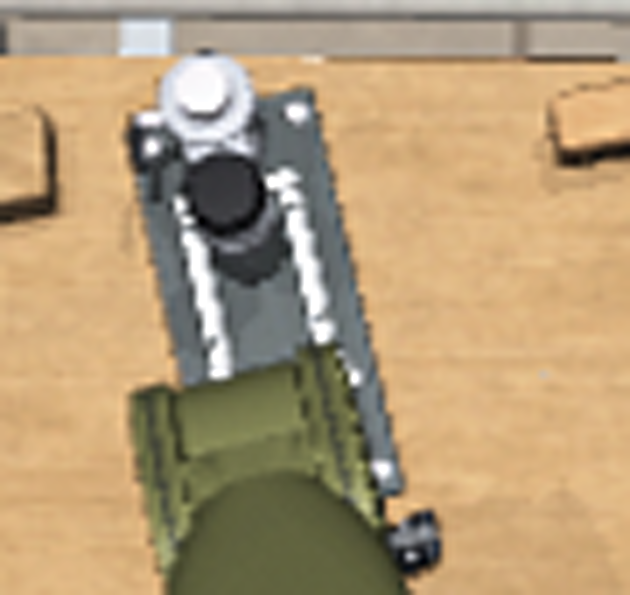

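Request:
arm_command(hand=[200, 200, 200, 200, 200, 200], slide=[[0, 0, 0.002], [0, 0.004, 0.002], [0, 0.009, 0.002], [0, 0.014, 0.002], [0, 0.018, 0.002], [0, 0.02, 0.002]], yaw=[0, 0, 0, 0, 0, 0], force=40)

```text
time: 8.75
eef_pos: [0.4757, 0.1279, 0.0253]
tcp_rot: [[-0.239, 0.971, 0.0], [0.971, 0.239, 0.0], [-0.0, 0.0, -1.0]]
force: [-0.5, -0.7, -2.7]
finger_gap: 0.512
```

```bash
cat > st.py <<'E'
from h import *
s=env.get_state();R=s["tcp_rot"]
O=np.array([.6415,.1684]);a=np.radians(13.8)
d=s["eef_pos"][:2]-O
print("t",s["time"],"z",s["eef_pos"][2],"press xy mm",1e3*(d@[np.cos(a),np.sin(a)]),1e3*(d@[-np.sin(a),np.cos(a)]),"F tool",R.T@s["force"],"T tool",R.T@s["torque"],"gap",s["finger_gap"])
E
python3 st.py
```

```text
t 8.75 z 0.02528537538278078 press xy mm -170.64222941114747 0.25751876143651675 F tool [-0.57958359 -0.64115224  2.68127678] T tool [0.09161241 0.03958303 0.03359102] gap 0.5115840657679098
```

Front is at about x = -55 mm with no contact force. Continuing gently.

Request:
arm_command(hand=[200, 200, 200, 200, 200, 200], slide=[[0, 0.004, 0], [0, 0.009, 0], [0, 0.014, 0], [0, 0.018, 0], [0, 0.02, 0], [0, 0.02, 0]], yaw=[0, 0, 0, 0, 0, 0])

```text
time: 9.5
eef_pos: [0.4948, 0.1326, 0.0253]
tcp_rot: [[-0.239, 0.971, -0.0], [0.971, 0.239, -0.0], [-0.0, -0.0, -1.0]]
force: [-0.6, -0.7, -1.9]
finger_gap: 0.516
```

```bash
python3 st.py; python3 - <<'E'
from h import *
im=env.get_image("scene");crop(im,200,115,110,90,7,"pics/s6.png")
E
```

```text
t 9.5 z 0.025265608009594265 press xy mm -150.97621599205218 0.2688807670433709 F tool [-0.51940626 -0.73124274  1.92453809] T tool [ 0.07193027 -0.00371119 -0.00899254] gap 0.5159767728549561
```

View pics/s6.png

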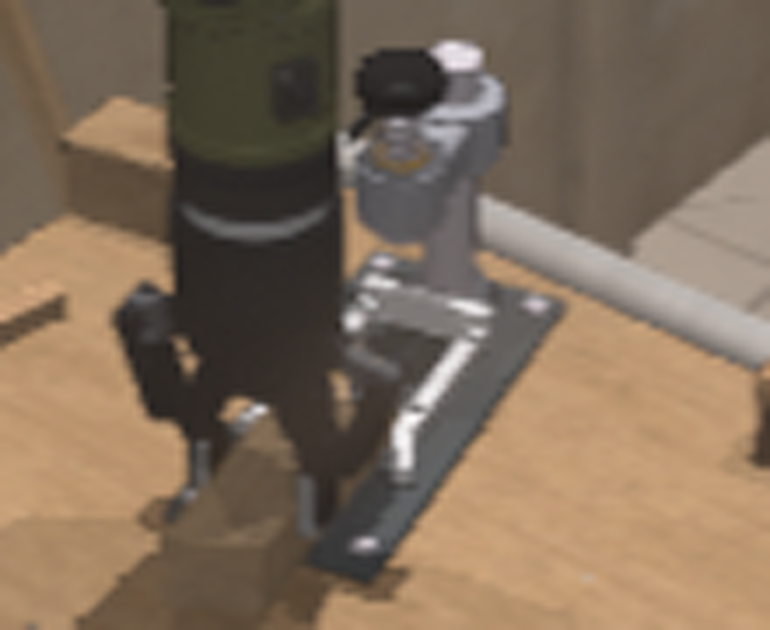

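Request:
arm_command(hand=[200, 200, 200, 200, 200, 200, 200], slide=[[0, 0.005, 0], [0, 0.011, 0], [0, 0.017, 0], [0, 0.023, 0], [0, 0.028, 0], [0, 0.03, 0], [0, 0.03, 0]], yaw=[0, 0, 0, 0, 0, 0, 0])

```text
time: 10.42
eef_pos: [0.5239, 0.1398, 0.0252]
tcp_rot: [[-0.239, 0.971, -0.0], [0.971, 0.239, -0.0], [0.0, -0.0, -1.0]]
force: [0.7, 0.3, -2.8]
finger_gap: 0.513
```

```bash
python3 st.py
```

```text
t 10.425 z 0.02524045743045578 press xy mm -121.02220153327394 0.29685545251913337 F tool [0.1330716  0.74806173 2.84336039] T tool [0.07171944 0.01442569 0.03509017] gap 0.512517205719262
```

Request:
arm_command(hand=[200, 200, 200, 200, 200, 200, 200], slide=[[0, 0.005, 0], [0, 0.011, 0], [0, 0.017, 0], [0, 0.022, 0], [0, 0.025, 0], [0, 0.026, 0], [0, 0.026, 0]], yaw=[0, 0, 0, 0, 0, 0, 0])

```text
time: 11.3
eef_pos: [0.549, 0.146, 0.0252]
tcp_rot: [[-0.239, 0.971, -0.0], [0.971, 0.239, -0.0], [-0.0, -0.0, -1.0]]
force: [-0.0, 0.4, -2.3]
finger_gap: 0.512
```

```bash
python3 st.py; python3 - <<'E'
from h import *
im=env.get_image("scene");crop(im,200,115,110,90,7,"pics/s7.png")
E
```

```text
t 11.3 z 0.025235051275549873 press xy mm -95.20010842884435 0.28597490430448935 F tool [0.38384284 0.0804914  2.33494283] T tool [ 0.06468151  0.02353244 -0.00127029] gap 0.5124276843369402
```

View pics/s7.png

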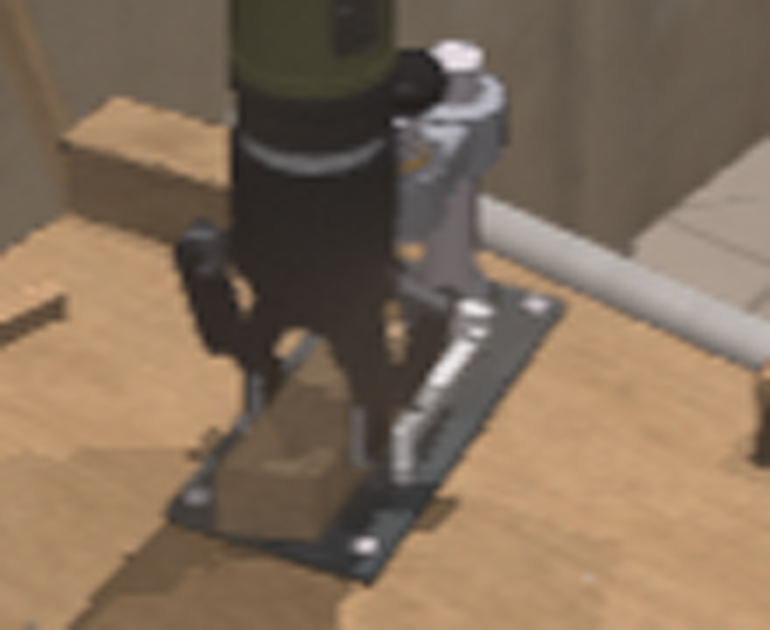

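Request:
arm_command(hand=[200, 200, 200, 200, 200], slide=[[0, 0.002, 0], [0, 0.004, 0], [0, 0.006, 0], [0, 0.007, 0], [0, 0.007, 0]], yaw=[0, 0, 0, 0, 0], force=20)

```text
time: 11.98
eef_pos: [0.556, 0.1477, 0.0253]
tcp_rot: [[-0.239, 0.971, 0.0], [0.971, 0.239, 0.0], [-0.0, 0.0, -1.0]]
force: [0.0, 0.5, -3.2]
finger_gap: 0.513
```

```bash
python3 st.py
```

```text
t 11.975 z 0.025306145662372503 press xy mm -87.97171843355282 0.2912632286305044 F tool [0.47534057 0.16766414 3.22205963] T tool [ 0.05332187 -0.04813021  0.00609927] gap 0.5128855236516507
```

Request:
arm_command(hand=[200, 200, 200], slide=[[0, 0.001, 0], [0, 0.0015, 0], [0, 0.0015, 0]], yaw=[0, 0, 0])

```text
time: 12.35
eef_pos: [0.5574, 0.1481, 0.0253]
tcp_rot: [[-0.239, 0.971, 0.0], [0.971, 0.239, -0.0], [-0.0, 0.0, -1.0]]
force: [-0.5, -0.1, -1.9]
finger_gap: 0.509
```

```bash
python3 st.py
```

```text
t 12.35 z 0.02531044282009072 press xy mm -86.54033507006835 0.31111745664279133 F tool [ 0.01536648 -0.52325009  1.86804417] T tool [ 0.09486769 -0.01466664 -0.03526757] gap 0.5090595664669186
```

Request:
arm_command(hand=[200, 200, 200], slide=[[0, 0.0008, 0], [0, 0.0015, 0], [0, 0.0015, 0]], yaw=[0, 0, 0])

```text
time: 12.72
eef_pos: [0.5588, 0.1484, 0.0253]
tcp_rot: [[-0.239, 0.971, -0.0], [0.971, 0.239, 0.0], [0.0, -0.0, -1.0]]
force: [-0.3, -0.8, -2.3]
finger_gap: 0.513
```

Request:
arm_command(hand=[200, 200, 200], slide=[[0, 0.0008, 0], [0, 0.0015, 0], [0, 0.0015, 0]], yaw=[0, 0, 0])

```text
time: 13.1
eef_pos: [0.5591, 0.1485, 0.0251]
tcp_rot: [[-0.239, 0.971, -0.002], [0.971, 0.239, -0.001], [-0.0, -0.002, -1.0]]
force: [-4.7, 0.3, -1.1]
finger_gap: 0.514
```

```bash
python3 st.py
```

```text
t 13.1 z 0.025056479686131453 press xy mm -84.82244695751098 0.2924134302834442 F tool [ 1.38705984 -4.53131684  1.13663875] T tool [ 0.74733676  0.00597934 -0.02275385] gap 0.5141979643105269
```

Stop felt with 4.5 N at the expected place (-84.8 vs -85.5 mm). Setting the block down and checking the contact before release.

Request:
arm_command(hand=[200, 200, 200], slide=[[0, 0, 0.0005], [0, 0, 0.001], [0, 0, 0.001]], yaw=[0, 0, 0])

```text
time: 13.48
eef_pos: [0.559, 0.1485, 0.0244]
tcp_rot: [[-0.239, 0.971, -0.002], [0.971, 0.239, -0.001], [-0.0, -0.002, -1.0]]
force: [-5.3, -1.5, 2.8]
finger_gap: 0.514
```

```bash
python3 st.py
```

```text
t 13.475 z 0.02437310975908349 press xy mm -84.83230505153048 0.29944377580802956 F tool [-0.20269319 -5.52254742 -2.74451325] T tool [ 1.04667413  0.00652239 -0.10155713] gap 0.513764953010817
```

Request:
arm_command(hand=[90, 60, 30, 0, 0, 0, 0], slide=[[0, 0, 0], [0, 0, 0], [0, 0, 0], [0, 0, 0], [0, 0, 0], [0, 0, 0], [0, 0, 0]], yaw=[0, 0, 0, 0, 0, 0, 0])

```text
time: 14.35
eef_pos: [0.5602, 0.1488, 0.0243]
tcp_rot: [[-0.239, 0.971, -0.0], [0.971, 0.239, -0.0], [-0.0, -0.0, -1.0]]
force: [0.6, 0.0, 0.6]
finger_gap: 0.999
```

Request:
arm_command(hand=[0, 0, 0, 0, 0, 0, 0, 0], slide=[[0, -0.001, -0.01], [0, -0.01, -0.03], [0, -0.03, -0.06], [0, -0.05, -0.1], [0, -0.07, -0.14], [0, -0.08, -0.18], [0, -0.08, -0.2], [0, -0.08, -0.2]], yaw=[0, 0, 0, 0, 0, 0, 0, 0])

```text
time: 15.35
eef_pos: [0.4834, 0.1299, 0.2274]
tcp_rot: [[-0.239, 0.971, 0.006], [0.971, 0.239, 0.002], [0.0, 0.006, -1.0]]
force: [0.5, -0.0, -0.7]
finger_gap: 1.003
```

```bash
python3 st.py; python3 - <<'E'
from h import *
im=env.get_image("scene");np.save("s8.npy",im);crop(im,200,95,110,85,7,"pics/s8.png");crop(im,215,105,75,80,7,"pics/s8b.png")
im=env.get_image("top");np.save("t8.npy",im);crop(im,190,110,90,85,7,"pics/t8.png")
E
```

```text
t 15.35 z 0.22739870820937758 press xy mm -162.68593252584827 0.3009519513064904 F tool [-0.1101996   0.4414368   0.73599697] T tool [-0.00302363 -0.05549685  0.01287966] gap 1.0029250832562748
```

View pics/s8.png

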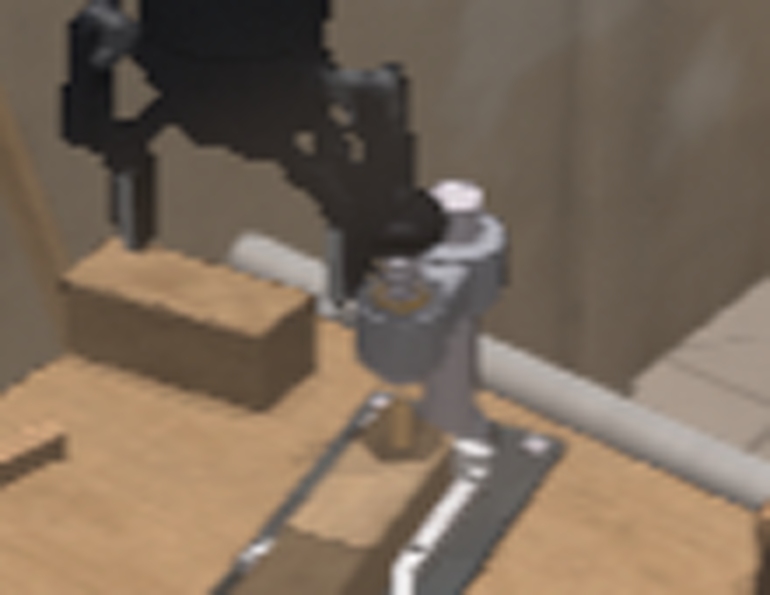

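View pics/t8.png

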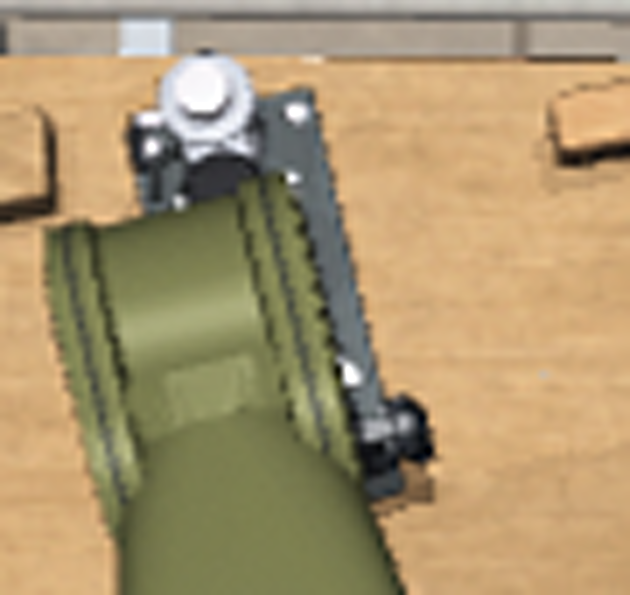

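The block lies in the nest, with the dowel at scene crop (400,425) standing under the ram. Closing the fingers and moving over the cap.

Request:
arm_command(hand=[255, 255, 255, 255, 255, 255, 255, 255], slide=[[0, 0, 0], [0, 0.01, 0], [0, 0.04, 0], [0, 0.08, 0], [0, 0.12, 0], [0, 0.15, 0], [0, 0.163, 0], [0, 0.163, 0]], yaw=[0, 0, 0, 0, 0, 0, 0, 0], force=60)

```text
time: 16.45
eef_pos: [0.6418, 0.1689, 0.2225]
tcp_rot: [[-0.239, 0.971, -0.002], [0.971, 0.239, -0.0], [-0.0, -0.002, -1.0]]
force: [-0.0, 0.4, -0.3]
finger_gap: 0.002
```

```bash
python3 st.py; python3 - <<'E'
from h import *
im=env.get_image("scene");np.save("s9.npy",im);crop(im,200,95,110,85,7,"pics/s9.png")
E
```

```text
t 16.45 z 0.22248486884705274 press xy mm 0.44119986733193556 0.3769495727663835 F tool [0.44015391 0.06443315 0.33049075] T tool [-0.07508978 -0.0506362   0.01793436] gap 0.0017910861433279726
```

View pics/s9.png

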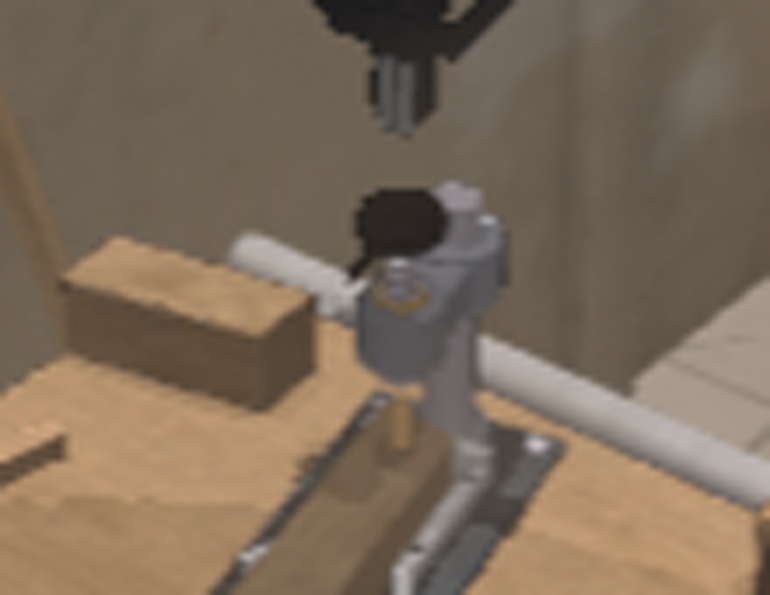

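Request:
arm_command(hand=[255, 255, 255, 255], slide=[[0, 0, 0.01], [0, 0, 0.02], [0, 0, 0.025], [0, 0, 0.025]], yaw=[0, 0, 0, 0])

```text
time: 17.0
eef_pos: [0.6402, 0.1685, 0.1987]
tcp_rot: [[-0.239, 0.971, -0.001], [0.971, 0.239, -0.0], [-0.0, -0.001, -1.0]]
force: [-0.4, 0.2, 0.4]
finger_gap: 0.002
```

Request:
arm_command(hand=[255, 255, 255, 255], slide=[[0, 0, 0.002], [0, 0, 0.004], [0, 0, 0.006], [0, 0, 0.006]], yaw=[0, 0, 0, 0])

```text
time: 17.5
eef_pos: [0.6408, 0.1686, 0.1931]
tcp_rot: [[-0.239, 0.971, -0.0], [0.971, 0.239, -0.0], [-0.0, -0.0, -1.0]]
force: [-1.1, 0.5, -0.9]
finger_gap: 0.002
```

Request:
arm_command(hand=[255, 255, 255, 255], slide=[[0, 0, 0.002], [0, 0, 0.004], [0, 0, 0.006], [0, 0, 0.006]], yaw=[0, 0, 0, 0])

```text
time: 18.0
eef_pos: [0.6407, 0.1686, 0.187]
tcp_rot: [[-0.239, 0.971, -0.0], [0.971, 0.239, -0.0], [0.0, -0.001, -1.0]]
force: [-0.0, 0.9, -0.7]
finger_gap: 0.002
```

Request:
arm_command(hand=[255, 255, 255], slide=[[0, 0, 0.0015], [0, 0, 0.003], [0, 0, 0.003]], yaw=[0, 0, 0])

```text
time: 18.38
eef_pos: [0.6408, 0.1686, 0.1841]
tcp_rot: [[-0.239, 0.971, -0.0], [0.971, 0.239, -0.0], [-0.0, -0.0, -1.0]]
force: [-0.2, -0.3, 0.3]
finger_gap: -0.0
```

Request:
arm_command(hand=[255, 255, 255], slide=[[0, 0, 0.0015], [0, 0, 0.003], [0, 0, 0.003]], yaw=[0, 0, 0])

```text
time: 18.75
eef_pos: [0.6409, 0.1686, 0.1816]
tcp_rot: [[-0.239, 0.971, 0.0], [0.971, 0.239, 0.0], [-0.0, 0.0, -1.0]]
force: [-0.5, 0.5, 2.6]
finger_gap: 0.003
```

Request:
arm_command(hand=[255, 255, 255], slide=[[0, 0, 0.0015], [0, 0, 0.003], [0, 0, 0.003]], yaw=[0, 0, 0])

```text
time: 19.12
eef_pos: [0.641, 0.1686, 0.1783]
tcp_rot: [[-0.239, 0.971, 0.0], [0.971, 0.239, 0.0], [-0.0, 0.0, -1.0]]
force: [-0.6, -0.8, 2.9]
finger_gap: 0.001
```

Request:
arm_command(hand=[255, 255, 255], slide=[[0, 0, 0.0015], [0, 0, 0.003], [0, 0, 0.003]], yaw=[0, 0, 0])

```text
time: 19.5
eef_pos: [0.6409, 0.1687, 0.1753]
tcp_rot: [[-0.239, 0.971, 0.0], [0.971, 0.239, 0.0], [-0.0, 0.0, -1.0]]
force: [0.1, 0.4, 3.8]
finger_gap: -0.003
```

Contact came at about z = 0.183, so the bottom is expected at about 0.157. Continuing down.

Request:
arm_command(hand=[255, 255, 255, 255, 255, 255], slide=[[0, 0, 0.0015], [0, 0, 0.003], [0, 0, 0.005], [0, 0, 0.007], [0, 0, 0.009], [0, 0, 0.009]], yaw=[0, 0, 0, 0, 0, 0])

```text
time: 20.25
eef_pos: [0.641, 0.1686, 0.1663]
tcp_rot: [[-0.239, 0.971, 0.0], [0.971, 0.239, 0.0], [-0.0, 0.0, -1.0]]
force: [-0.8, 0.4, 5.4]
finger_gap: 0.002
```

Request:
arm_command(hand=[255, 255, 255, 255], slide=[[0, 0, 0.0015], [0, 0, 0.003], [0, 0, 0.005], [0, 0, 0.005]], yaw=[0, 0, 0, 0])

```text
time: 20.75
eef_pos: [0.641, 0.1686, 0.1621]
tcp_rot: [[-0.239, 0.971, 0.001], [0.971, 0.239, 0.0], [0.0, 0.001, -1.0]]
force: [-1.6, -0.1, 7.7]
finger_gap: 0.002
```

Request:
arm_command(hand=[255, 255, 255], slide=[[0, 0, 0.001], [0, 0, 0.002], [0, 0, 0.002]], yaw=[0, 0, 0])

```text
time: 21.12
eef_pos: [0.641, 0.1687, 0.1606]
tcp_rot: [[-0.239, 0.971, 0.001], [0.971, 0.239, 0.0], [0.0, 0.001, -1.0]]
force: [-1.8, 0.0, 9.3]
finger_gap: -0.004
```

Request:
arm_command(hand=[255, 255], slide=[[0, 0, 0.001], [0, 0, 0.001]], yaw=[0, 0])

```text
time: 21.38
eef_pos: [0.641, 0.1687, 0.1596]
tcp_rot: [[-0.239, 0.971, 0.001], [0.971, 0.239, 0.0], [0.0, 0.001, -1.0]]
force: [-1.8, -1.6, 9.8]
finger_gap: -0.001
```

Request:
arm_command(hand=[255, 255], slide=[[0, 0, 0.001], [0, 0, 0.001]], yaw=[0, 0])

```text
time: 21.62
eef_pos: [0.641, 0.1687, 0.1587]
tcp_rot: [[-0.239, 0.971, 0.001], [0.971, 0.239, 0.0], [0.0, 0.001, -1.0]]
force: [-2.9, 0.0, 10.3]
finger_gap: -0.001
```

Request:
arm_command(hand=[255, 255], slide=[[0, 0, 0.001], [0, 0, 0.001]], yaw=[0, 0])

```text
time: 21.88
eef_pos: [0.641, 0.1687, 0.1577]
tcp_rot: [[-0.239, 0.971, 0.001], [0.971, 0.239, 0.0], [-0.0, 0.001, -1.0]]
force: [-1.7, -0.9, 11.6]
finger_gap: -0.001
```

Request:
arm_command(hand=[255, 255], slide=[[0, 0, 0.001], [0, 0, 0.001]], yaw=[0, 0])

```text
time: 22.12
eef_pos: [0.641, 0.1687, 0.1568]
tcp_rot: [[-0.239, 0.971, 0.001], [0.971, 0.239, 0.0], [0.0, 0.001, -1.0]]
force: [-1.8, -0.9, 10.7]
finger_gap: -0.0
```

Request:
arm_command(hand=[255, 255], slide=[[0, 0, 0.0006], [0, 0, 0.0006]], yaw=[0, 0])

```text
time: 22.38
eef_pos: [0.641, 0.1687, 0.1562]
tcp_rot: [[-0.239, 0.971, 0.001], [0.971, 0.239, 0.0], [0.0, 0.001, -1.0]]
force: [-2.2, -0.7, 9.6]
finger_gap: -0.005
```

Request:
arm_command(hand=[255, 255], slide=[[0, 0, 0.0006], [0, 0, 0.0006]], yaw=[0, 0])

```text
time: 22.62
eef_pos: [0.641, 0.1687, 0.1557]
tcp_rot: [[-0.239, 0.971, 0.001], [0.971, 0.239, 0.0], [0.0, 0.001, -1.0]]
force: [-2.4, -1.0, 10.3]
finger_gap: 0.001
```

Request:
arm_command(hand=[255, 255], slide=[[0, 0, 0.0006], [0, 0, 0.0006]], yaw=[0, 0])

```text
time: 22.88
eef_pos: [0.6411, 0.1687, 0.1556]
tcp_rot: [[-0.239, 0.971, 0.002], [0.971, 0.239, 0.001], [0.0, 0.002, -1.0]]
force: [-3.4, -0.9, 12.9]
finger_gap: -0.003
```

Request:
arm_command(hand=[255, 255], slide=[[0, 0, 0.0006], [0, 0, 0.0006]], yaw=[0, 0])

```text
time: 23.12
eef_pos: [0.6411, 0.1687, 0.1556]
tcp_rot: [[-0.239, 0.971, 0.002], [0.971, 0.239, 0.001], [0.0, 0.003, -1.0]]
force: [-3.0, 0.1, 15.8]
finger_gap: 0.0
```

```bash
python3 st.py
```

```text
t 23.125 z 0.15564267567727888 press xy mm -0.29786106263531353 0.3810274981483982 F tool [  0.81332387  -2.80135941 -15.83579851] T tool [ 0.90207293 -0.04852489 -0.01190139] gap 0.00033418123665150706
```

Bottomed: z is stalled at 0.1556 while the force climbed from 10 to 16 N. Holding for one second with a picture.

Request:
arm_command(hand=[255, 255, 255, 255, 255, 255, 255, 255], slide=[[0, 0, 0.0002], [0, 0, 0.0002], [0, 0, 0.0002], [0, 0, 0.0002], [0, 0, 0.0002], [0, 0, 0.0002], [0, 0, 0.0002], [0, 0, 0.0002]], yaw=[0, 0, 0, 0, 0, 0, 0, 0])

```text
time: 24.12
eef_pos: [0.6411, 0.1687, 0.1556]
tcp_rot: [[-0.239, 0.971, 0.003], [0.971, 0.239, 0.001], [0.0, 0.003, -1.0]]
force: [-4.4, -1.6, 15.9]
finger_gap: 0.001
```

```bash
python3 st.py; python3 - <<'E'
from h import *
im=env.get_image("scene");crop(im,200,95,110,85,7,"pics/s10.png")
E
```

```text
t 24.125 z 0.1556384690434657 press xy mm -0.299966370346035 0.3964474351040656 F tool [ -0.44374619  -4.64015956 -15.91675823] T tool [ 0.96858196 -0.06123282  0.01541261] gap 0.0013338756164746565
```

View pics/s10.png

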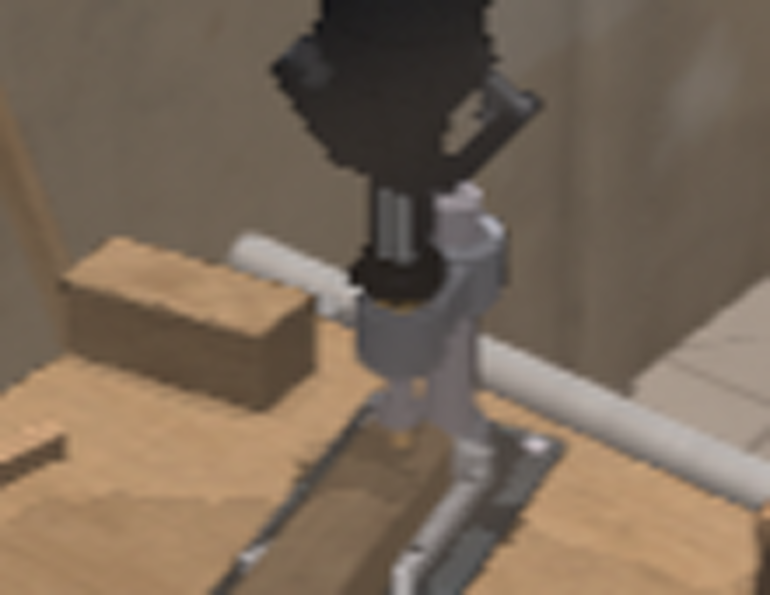

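The cap sits on the head and the ram is on the shortened dowel. Letting it up.

Request:
arm_command(hand=[255, 255, 255, 255, 255, 255, 255, 255, 255, 255, 255, 255], slide=[[0, 0, -0.002], [0, 0, -0.005], [0, 0, -0.009], [0, 0, -0.013], [0, 0, -0.017], [0, 0, -0.021], [0, 0, -0.025], [0, 0, -0.03], [0, 0, -0.04], [0, 0, -0.055], [0, 0, -0.07], [0, 0, -0.07]], yaw=[0, 0, 0, 0, 0, 0, 0, 0, 0, 0, 0, 0])

```text
time: 25.68
eef_pos: [0.642, 0.1689, 0.2249]
tcp_rot: [[-0.239, 0.971, 0.004], [0.971, 0.239, 0.001], [0.0, 0.004, -1.0]]
force: [-0.7, 0.1, 0.1]
finger_gap: 0.001
```

Request:
arm_command(hand=[255, 255, 255, 255, 255, 255, 255, 255], slide=[[0, -0.01, 0], [0, -0.04, 0], [0, -0.08, -0.01], [0, -0.13, -0.02], [0, -0.18, -0.03], [0, -0.22, -0.04], [0, -0.24, -0.04], [0, -0.24, -0.04]], yaw=[0, 0, 0, 0, 0, 0, 0, 0])

```text
time: 26.68
eef_pos: [0.4057, 0.1107, 0.2625]
tcp_rot: [[-0.239, 0.971, -0.001], [0.971, 0.239, -0.0], [-0.0, -0.001, -1.0]]
force: [1.1, 0.5, 0.7]
finger_gap: -0.001
```

```bash
python3 st.py; python3 - <<'E'
from h import *
im=env.get_image("scene");np.save("s11.npy",im);crop(im,200,95,110,85,7,"pics/s11.png");cv2.imwrite("pics/s11full.png",im[:,:,::-1])
im=env.get_image("top");np.save("t11.npy",im);crop(im,190,110,90,85,7,"pics/t11.png");cv2.imwrite("pics/t11full.png",im[:,:,::-1])
E
```

```text
t 26.675 z 0.2625247970123595 press xy mm -242.78816942805065 0.19174237988277706 F tool [ 0.25237641  1.22926171 -0.68604881] T tool [-0.04367685  0.04472531  0.03578194] gap -0.000567988580912077
```

View pics/s11.png

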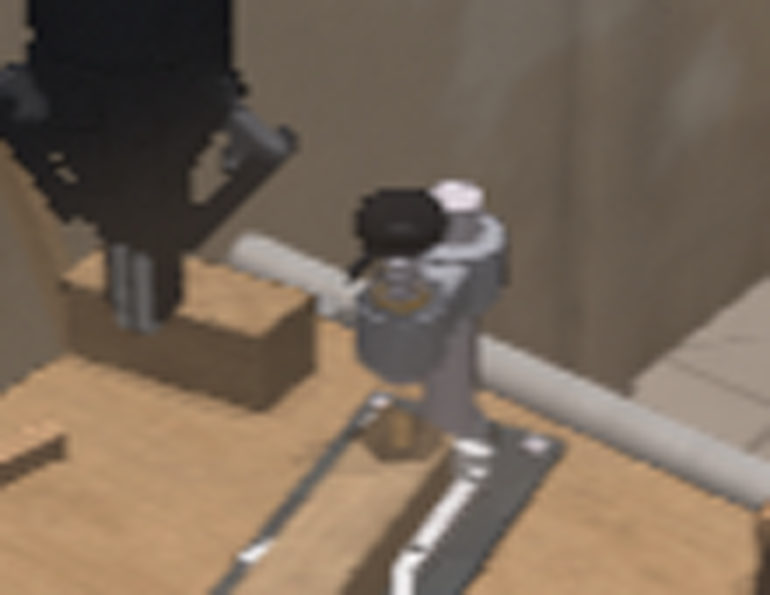

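View pics/t11full.png

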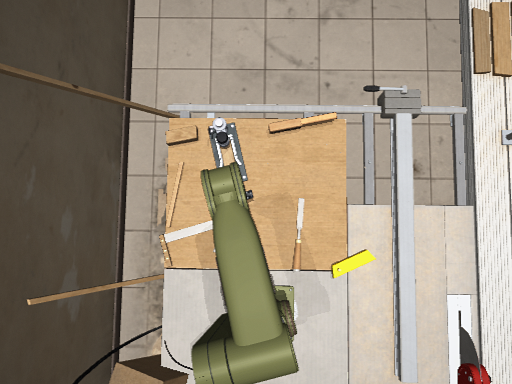

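The cap is back at its rest pixel (400,222), the same as before the stroke. The dowel is shorter. I'm moving the arm aside to check the seating from the rear edge.

Request:
arm_command(hand=[255, 255, 255, 255, 255, 255, 255, 255], slide=[[0.02, 0, 0], [0.06, 0, -0.01], [0.11, 0, -0.02], [0.16, 0, -0.03], [0.2, 0, -0.03], [0.23, 0, -0.03], [0.25, 0, -0.03], [0.25, 0, -0.03]], yaw=[0, 0, 0, 0, 0, 0, 0, 0])

```text
time: 27.78
eef_pos: [0.3482, 0.3551, 0.292]
tcp_rot: [[-0.241, 0.971, -0.0], [0.971, 0.241, -0.001], [-0.001, -0.001, -1.0]]
force: [0.2, -1.3, -0.2]
finger_gap: -0.0
```

```bash
python3 st.py; python3 - <<'E'
from h import *
im=env.get_image("scene");np.save("s12.npy",im);crop(im,215,115,80,85,7,"pics/s12.png")
im=env.get_image("top");np.save("t12.npy",im);crop(im,195,110,65,85,7,"pics/t12.png")
E
```

```text
t 27.775 z 0.2919565846374018 press xy mm -240.26566851830498 251.24487382979598 F tool [-1.27159453 -0.10541241  0.23200356] T tool [ 0.03655516  0.00098129 -0.06339535] gap -0.0003232314113291826
```

View pics/s12.png

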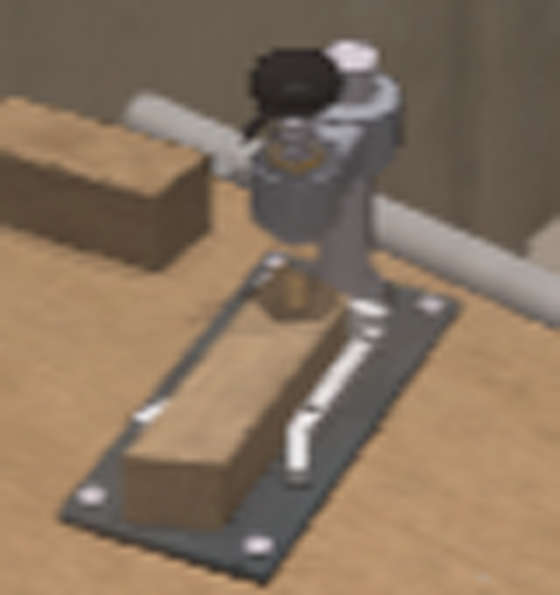

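View pics/t12.png

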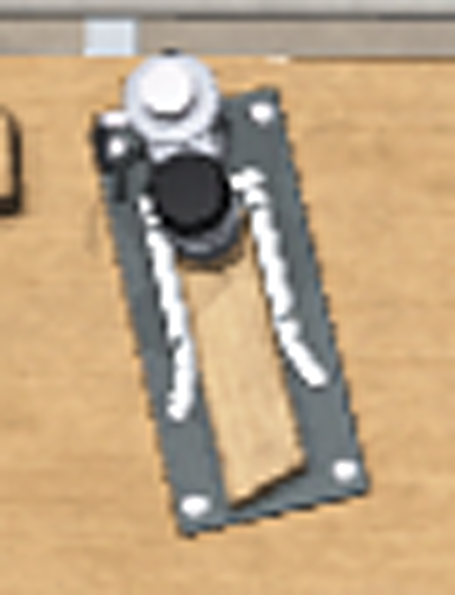

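```bash
python3 - <<'E'
from h import *
S=lambda p:((p[0]+.5)/7-.5+215,(p[1]+.5)/7-.5+115)
T=lambda p:((p[0]+.5)/7-.5+195,(p[1]+.5)/7-.5+110)
O=np.array([.6415,.1684]);a=np.radians(13.8)
def pr(p):
    d=p[:2]-O;return np.round(1e3*np.array([d@[np.cos(a),np.sin(a)],d@[-np.sin(a),np.cos(a)],p[2]]),1)
for k,s,t in [("rearL",(123,455),(229,500)),("rearR",(226,464),(303,460))]:
    p,e=tri(S(s),T(t));print(k,pr(p),e)
print("botL",pr(onz("scene",S((125,518)),.008)))
# compare caps before/after
x0=np.load("s9.npy");x1=np.load("s12.npy");
for im in(x0,x1,np.load("scene0.npy")):
    c=im[115:140,248:268].astype(int).sum(2)<130;ys,xs=np.nonzero(c);print(ys.min(),ys.max(),ys.mean(),xs.mean(),len(ys))
E
```

```text
rearL [-141.8   22.2   47.7] 0.0005704867222666553
rearR [-129.2  -23.1   48.6] 0.0015396618568559197
botL [-139.9   23.6    8. ]
7 18 11.571428571428571 8.377551020408163 98
11 17 13.513513513513514 8.0 37
8 17 12.979166666666666 8.229166666666666 48
```

```bash
python3 - <<'E'
from h import *
for n in("scene0","s12"):
    im=np.load(n+".npy");c=im[112:134,246:270].astype(int).sum(2)<190
    nn,l,st,ce=cv2.connectedComponentsWithStats(c.astype(np.uint8));i=1+st[1:,4].argmax();print(n,st[i],ce[i])
d=np.abs(np.load("scene0.npy").astype(int)-np.load("s12.npy")).sum(2)[115:133,248:270];print(d.max(),d.mean())
env_s=env.get_state();print(env_s["time"])
E
```

```text
scene0 [  4  10  14  12 111] [10.4954955  14.73873874]
s12 [  4  10  14  12 110] [10.43636364 14.72727273]
14 5.767676767676767
27.875
```

The cap's picture matches the one from the start (centroid within 0.1 px), so the plunger is fully back up. The robot is touching nothing, so I'm handing in.

```bash
python3 -c "
from plant import env
print(env.hand_in())"
```

```text
the job is handed in; nothing more can be done
None
```

The block is seated in the nest, the dowel was pressed in with one full stroke, and the plunger is back up. I handed the job in at about 28 s; no verdict is reported.

- **Seating:** I slid the wooden block in dowel end first. It met the back stop with about 5 N, at -84.8 mm on the press axis against an expected -85.5 mm. I set it down on the base plate and released it there.
- **Press stroke:** I felt the cap at about z = 0.183 m and pushed it down until it stopped at 0.1556 m. There the force climbed from about 10 N to 16 N without further movement. I held it for about 1 s and then let it up. The highest force I read was about 17 N, well under the 25 N limit.
- **Final pictures:** The cap is back at its starting place to within 0.1 px. The block is in the nest, the dowel is visibly shorter, and the robot is touching nothing. I saw no other tool out of place, though the last pictures only cover the press area closely.
- **One disagreement:** The block's rear corner measured at -141.8 mm instead of -144.5 mm. I had read the block about 4 mm short at the start too, because its ends are slanted. I therefore trusted the felt contact with the stop. I also felt the cap about 1 mm higher than the final travel implies.

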